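# Hold the viewer's amber cover half open over the lit plate

## Robot

A 6-joint arm with a two-finger parallel gripper is mounted at the origin on the work surface. World frame = base frame: x ahead of the robot, y to its left, z up, the work surface at z = 0. Lengths are in m, angles in degrees, forces in N, time in s.
With the tool pointing down it reaches from about 0.25 to 0.725 m from the base axis. Payload 9.7 kg.
Tool frame: the origin (TCP) lies midway between the tips of the shut fingers; the grasp point (between the pads) lies 19 mm behind it (bot.pinch_z is the distance from the TCP to the grasp point, in m); z points along the fingers, x is the direction in which the jaws open and shut, and the axes are right-handed (so a half turn about z gives the same grasp; the last joint's range is limited). The gripper opens to 85 mm and grips with 20 to 120 N. Pads are 22 mm wide; open, the fingers measure 114 mm over their backs; the gripper's body (76 mm by 85 mm) begins 54 mm behind the grasp point. The pads swing forward as they close: fully open they stand 13 mm farther back than shut.
Start: joints at [69.328, 4.979, 10.078, 95.1, 0, 90], TCP at [0.194, 0.515, 0.231] pointing down, gripper open.
Joint ranges: [-179.16, 179.16], [-48.56, 103.87], [-65.8, 70.77], [-126.05, 130.52], [-82.76, 87.17], [-180, 180]. Speed limits (degrees/s): [127.2, 127.2, 147.25, 180, 180, 180].

## Interface

Orientations are given as [roll, pitch, yaw] about the fixed x, y, z axes, in that order (R = Rz(yaw) Ry(pitch) Rx(roll)).
In Python, from workcell import bot gives the robot as it stands. The module is installed in compiled form; this text tells all that it offers.
- The arm moves only by the shell command python3 -m pendant 'ROWS' [FORCE]. ROWS is JSON, a list of rows, each a list of 7 numbers: the shift along the tool's x, y, z scaled (see below), then the turn, a rotation vector about the tool's x, y, z scaled (see below), then the closure, from 0 (fully open) to 1 (shut). In form: [[tx, ty, tz, wx, wy, wz, jaw], ...]. A call has 1 to 12 rows; each row shifts and turns the pose as measured when the row begins, along the tool's axes as they then stand; what a row does not reach is not made up. The controller multiplies each number of a shift by 0.25 m and each number of a turn by pi rad. A row lasts 1/10 s, in which the tool goes at most 50 mm and 8.59 degrees, less where a joint would pass 70% of its speed; a pose out of reach is approached as far as the arm can. A call with a number of a shift or a turn outside -1 to 1 is refused whole. A call with a gripper value outside its range is refused whole. The fingers move at their own pace and stop on an object; FORCE is the grip in N (left out, the last holds). Time passes only in rows, so rows that do not move let the fingers close. It gives the time, the measured TCP pose, the force and the opening at its end, in the units of the state.
- bot.get_obs(): the state, without advancing time (a new reading comes with each control period).
- bot.camera(name): name is "scene" or "top"; returns the picture (384x512x3 uint8, red, green, blue); there is no depth.
- bot.calibration(name): a dict with "intrinsics" (3x3 intrinsics, pixels), "k1" (the pictures are not rectified: a ray, as slopes to the right and down, at radius r is drawn at 1 + k1 r^2 times it, then the intrinsics apply), "xyz" and "attitude" of the camera in the world. Camera axes: x right, y up, looking along -z (the intrinsics and any distortion apply to the point x, -y, -z); pixel columns grow to the right and rows downward; lengths in m; the calibration is good to about 2 mm. A picture is of the moment at which its call begins. calibration takes no time and is no camera call.
- bot.job_done(): hands the job in, once; it reports no verdict.
The state is a dict: "time": time; "q": joint angles; "qd": joint speeds; "joint_efforts": joint torques, N m; "ee_pos": TCP position; "tcp_rot": TCP orientation; "wrist_force": force on the tool from outside, world axes, zero at the start; "torque": the same for the moment, N m; "opening": finger opening in m.
Only numpy, scipy, OpenCV 4.12 (cv2) and the standard library are available. Lean on these libraries where they do the work, as an engineer would, in place of code of your own. Each camera call takes 0.05 s, during which the arm holds its last target.

## Task

With the amber cover of the blue-light viewer still shut, slide the dimmer beside it up to the three-quarter mark (the fourth of its five tick marks, counting from the robot's end). Then take the cover by its steel bar handle, raise it to 45 degrees from level and keep holding it there, still, so that a colleague can reach in to the Petri dish and yet look through the amber; the cover falls shut by itself, so do not let it drop, and finish while holding it. Leave the dish and everything else on the bench where they are.

Things in the scene. Friction and masses are not known exactly. Their poses are not given: they have to be found in the camera images.
- unit: Blue-light viewer fixed to the bench: white case 250 mm deep (x) by 290 wide (y), top face 70 mm high. Origin: centre of its footprint on the bench; x points from its front (robot side) to its rear, y left, z up. Its left part (y -55 to +145 mm) is a light well 180 x 180 mm, plate 47 mm above the bench, under the amber cover; the right 90 mm carry the dimmer on a dark panel.
- cover_angle (a joint): Angle (rad) of the amber cover: 0 shut and level, 0.785 = 45 degrees, stop at 1.40. Let go at any angle, the cover falls shut: its hinge has almost no friction.
- cover: The amber cover. Origin: on the hinge axis, at the middle of its length; its axes agree with the viewer's when shut and turn with it. Flat translucent amber sheet 201 (x) by 200 (y) by 5 mm, top 76 mm above the bench when shut; with its handle it weighs 0.3 to 0.5 kg. Hinged along its rear edge; the front edge swings up and to the rear.
- cover_hinge (a point): Point on the cover's hinge axis, at the middle of its length: at (+100, +45, 73) mm in the viewer's frame. The axis runs along the viewer's y.
- handle (a point): Steel bar handle on the cover's front edge: round bar 12 mm thick, 110 mm long along the viewer's y, on two thin posts 96 mm apart. This point: bar centre. Cover shut, it lies 190 mm in front of and 35 mm above the hinge axis (108 mm above the bench, 26 mm free beneath); it swings with the cover about the hinge axis. The bar can turn between gripper pads.
- dimmer (a joint): Position (m) of the dimmer grip along its slot: 0 at the front (dim) stop, 0.08 at the rear (bright) stop; it slides along the viewer's +x, rubs with about 1.5 N and stays where it is left. 0.06 is the three-quarter mark.
- dimmer_top (a point): Centre of the top of the dimmer grip: a black cap 24 mm long (viewer's x) by 16 mm wide (y), standing 28 mm above the case's top face, with a white line across its top; its slot lies 50 mm to the right of the cover's edge, and the grip moves along viewer y = -105 mm.
- mark75 (a point): Where the centre of the dimmer grip's top is when it stands at the three-quarter mark. Five white tick marks, 20 mm apart, flank the slot from 0 (front) to full (rear); this is the fourth from the front.
- dish: Closed Petri dish lying loose on the light plate under the cover: clear, 90 mm in diameter, 15 mm high. Origin: centre of its underside. Bystander.
- dish_stack: Stack of three Petri dishes, 90 mm in diameter, 45 mm high, on the bench to the left of the viewer. Origin: centre of its underside. Bystander.
- tube_rack: Grey tube rack 110 x 56 mm, 50 mm high with its small tubes, on the bench to the right of the viewer. Origin: centre of its underside. Bystander.
- tip_box: Open blue box of pipette tips, 120 x 85 mm, 72 mm high, behind the viewer. Origin: centre of its underside. Bystander.
- carton: White and green glove carton 220 x 120 mm, 70 mm high, at the right of the bench. Origin: centre of its underside. Bystander.
- jar: Glass jar with blue cap, 72 mm in diameter, 95 mm high, behind the viewer. Origin: centre of its underside. Bystander.
- media_bottle: Clear bottle with blue cap, 86 mm in diameter, 172 mm high, at the left of the bench. Origin: centre of its underside. Bystander.
- spray: White trigger spray bottle, 76 mm in diameter, 198 mm high, at the left of the bench. Origin: centre of its underside. Bystander.

How it is judged (in metres and radians):
On the way, in this order (a step that is already met when the one before it is completed fails the run):
1. the dimmer stands at the three-quarter mark (within 5 mm) while the cover is still shut (value of joint dimmer between 0.055 and 0.065 m and value of joint cover_angle below 0.08 rad), for 0.3 s.
2. the cover is held by its handle at 45 degrees (within 6) (value of joint cover_angle between 0.680678 and 0.890118 rad and contact force between the fingers and cover above 0.3 N and distance between the grasp point and handle below 0.06 m), for 0.5 s.
At the end, for the whole second after the job is handed in: Cover still (under 0.15 rad/s) at 45 degrees within 6, borne only by the fingers (over 0.3 N), the grasp point within 60 mm of the bar handle's centre; dimmer within 5 mm of the three-quarter mark; dish within 12 mm and every other loose thing within 20 mm of its start, none touching the cover (all of step 2 and velocity of joint cover_angle between -0.15 and 0.15 rad/s and value of joint dimmer between 0.055 and 0.065 m and distance of dish from where it was at the start of the episode below 0.012 m and contact force between cover and dish below 0.05 N and contact force between cover and dish_stack below 0.05 N and contact force between cover and tube_rack below 0.05 N and contact force between cover and tip_box below 0.05 N and contact force between cover and carton below 0.05 N and contact force between cover and jar below 0.05 N and contact force between cover and media_bottle below 0.05 N and contact force between cover and spray below 0.05 N and distance of each of dish_stack, tube_rack, tip_box, carton, jar, media_bottle, spray from where it was at the start of the episode below 0.02 m); the arm keeps its last pose, push and grip.
It fails at once if the cover dropped (fell faster than 1.5 rad/s) (velocity of joint cover_angle below -1.5 rad/s).
It fails at once if the Petri dish on the light plate was shifted by more than 12 mm (distance of dish from where it was at the start of the episode above 0.012 m).
It fails at once if another loose thing was moved by more than 20 mm (distance of any of dish_stack, tube_rack, tip_box, carton, jar, media_bottle, spray from where it was at the start of the episode above 0.02 m).
It also fails if it takes over 48 s, if anything falls off the work surface, if the arm or the gripper's body presses on something with over 40 N, if the wrist force passes 120 N, or if a joint passes its speed limit or range.

## Working session

There is one attempt and no reset: what is moved stays moved. The work goes in short steps, Python scripts to look and compute and a shell command to move; the robot and the scene stay as the last step left them, time stands still between calls to the robot, and variables do not carry over. Pictures are saved under pics/ and viewed, and the job is handed in when it is done.

```bash
mkdir -p pics
python3 - <<'E'
from workcell import bot
import cv2
for n in("scene","top"):
    cv2.imwrite(f"pics/{n}0.png",bot.camera(n)[:,:,::-1]); print(n,bot.calibration(n))
print(bot.get_obs(),bot.pinch_z)
E
```

```text
scene {'intrinsics': array([[438.68752402,   0.        , 251.66044289],
       [  0.        , 438.68752402, 192.93209981],
       [  0.        ,   0.        ,   1.        ]]), 'k1': -0.08456843694313515, 'xyz': array([ 1.22890901, -1.05663237,  0.83364582]), 'attitude': array([58.71498504,  0.82883697, 28.68555922])}
top {'intrinsics': array([[440.71029099,   0.        , 257.20793768],
       [  0.        , 440.71029099, 186.81780222],
       [  0.        ,   0.        ,   1.        ]]), 'k1': -0.020056869229672675, 'xyz': array([ 0.34301725, -0.01862231,  1.64834345]), 'attitude': array([ 10.71121062,   0.90604815, -91.05952949])}
{'time': 0.1, 'q': array([ 6.93269693e+01,  5.00770906e+00,  1.00395418e+01,  9.51003238e+01,
       -3.07081401e-04,  9.00006628e+01]), 'qd': array([ 0.11499867,  0.02699268,  0.07320774,  0.04424531, -0.00060111,
        0.02164498]), 'joint_efforts': array([-6.89564386e-04, -5.21561372e+01,  4.65653014e+01,  1.60681136e-02,
       -4.51585606e-06,  7.67412928e-06]), 'ee_pos': array([0.19409681, 0.51439011, 0.23066118]), 'tcp_rot': array([1.79999692e+02, 6.84910425e-02, 6.93263064e+01]), 'wrist_force': array([ 1.24332901,  0.68358347, -0.15887541]), 'torque': array([ 0.04648321, -0.00938101,  0.01911629]), 'opening': 0.08547237755442014} 0.0187
```

```bash
ls .
```

```text
pics
```

View pics/scene0.png

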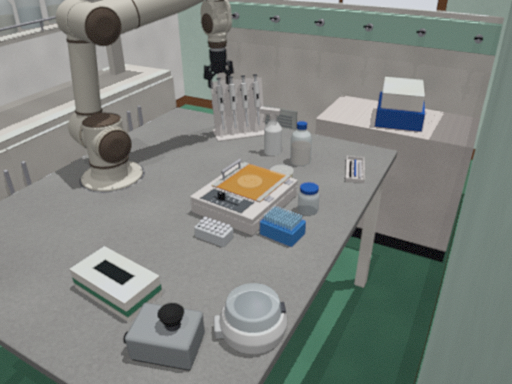

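View pics/top0.png

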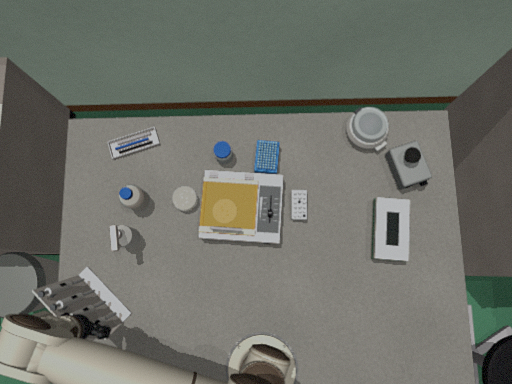

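The top view shows the viewer at about px (242,207), the dimmer cap near (270,211) and the amber cover at 200–260. The handle is along the lower (robot-side) edge. I'll zoom in next.

```bash
cat > h.py <<'E'
import numpy as np, cv2
from scipy.spatial.transform import Rotation as R
from workcell import bot
def cam(n):
    c=bot.calibration(n); return c['intrinsics'],c['k1'],np.array(c['xyz']),R.from_euler('xyz',c['attitude'],degrees=True).as_matrix()
def ray(n,u,v):
    K,k,o,M=cam(n); xd=(u-K[0,2])/K[0,0]; yd=(v-K[1,2])/K[1,1]
    x,y=xd,yd
    for _ in range(20):
        s=1+k*(x*x+y*y); x,y=xd/s,yd/s
    d=M@np.array([x,-y,-1]); return o,d/np.linalg.norm(d)
def onz(n,u,v,z):
    o,d=ray(n,u,v); return o+d*(z-o[2])/d[2]
def proj(n,p):
    K,k,o,M=cam(n); q=M.T@(np.array(p)-o); x,y=q[0]/-q[2],-q[1]/-q[2]; s=1+k*(x*x+y*y)
    return np.array([K[0,0]*x*s+K[0,2],K[1,1]*y*s+K[1,2]])
E
python3 - <<'E'
import cv2
t=cv2.imread('pics/top0.png')[160:255,190:320]; cv2.imwrite('pics/topz.png',cv2.resize(t,None,fx=6,fy=6,interpolation=cv2.INTER_CUBIC))
t=cv2.imread('pics/scene0.png')[150:250,180:310]; cv2.imwrite('pics/scenez.png',cv2.resize(t,None,fx=6,fy=6,interpolation=cv2.INTER_CUBIC))
E
```

```text
(no output)
```

View pics/topz.png

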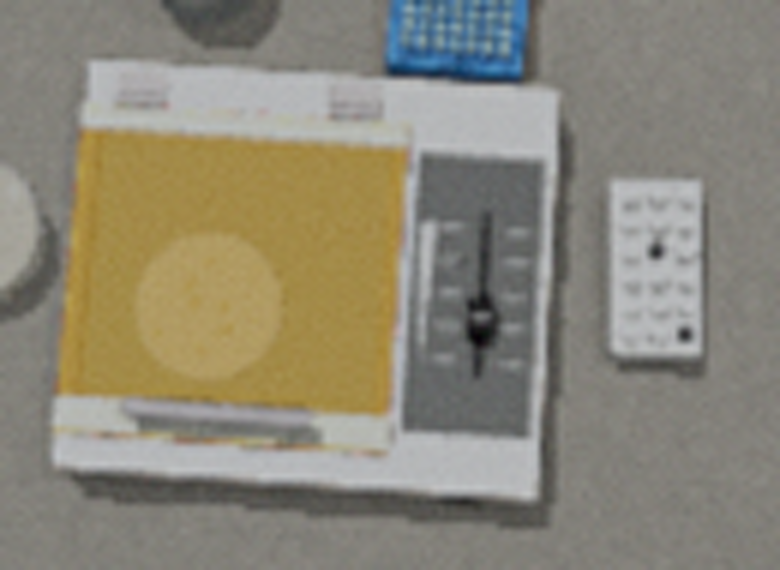

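View pics/scenez.png

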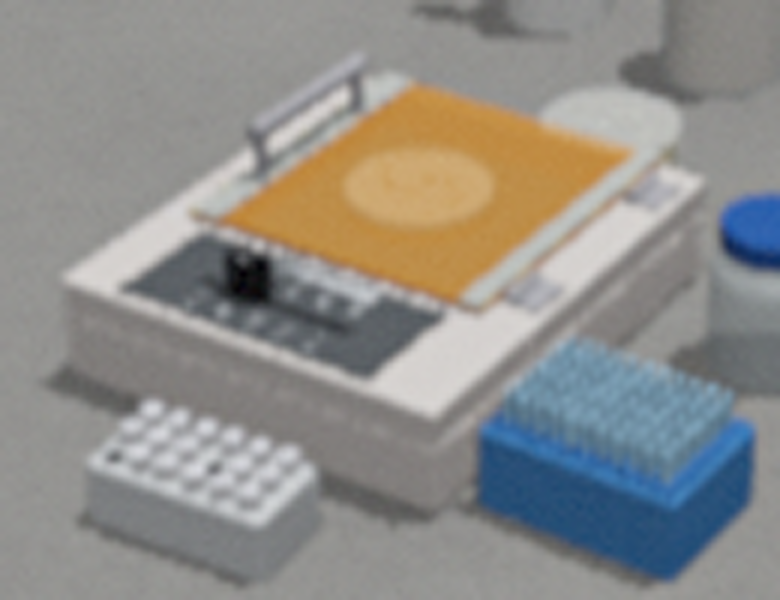

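Run:
```python
from h import *
f=lambda u,v:(190+(u+.5)/6-.5,160+(v+.5)/6-.5)
g=lambda u,v:(180+(u+.5)/6-.5,150+(v+.5)/6-.5)
C=[(90,62),(558,92),(537,500),(53,468)]
P=np.array([onz('top',*f(*c),.07)[:2] for c in C]); print(P)
for i in range(4): print(np.linalg.norm(P[i]-P[(i+1)%4]))
# scene corners: rear-right(437,413) front-right (65,283) rear-left (705,180)
S=np.array([onz('scene',*g(*c),.07)[:2] for c in[(437,415),(65,285),(706,182)]]);print('scene',S)
L=np.array([[.125,.145],[.125,-.145],[-.125,-.145],[-.125,.145]])
def fit(L,P):
    lc,pc=L.mean(0),P.mean(0);a=L-lc;b=P-pc
    th=np.arctan2((a[:,0]*b[:,1]-a[:,1]*b[:,0]).sum(),(a*b).sum());M=np.array([[np.cos(th),-np.sin(th)],[np.sin(th),np.cos(th)]])
    t=pc-M@lc; return t,th,M,(P-(L@M.T+t))
for LL,PP in((L,P),(L[[1,2,0]],S),(np.vstack([L,L[[1,2,0]]]),np.vstack([P,S]))):
    t,th,M,r=fit(LL,PP);print(t,np.degrees(th),'\n',r)
    for n,p,z in(('handle',(-.09,.045),.108),('mark75',(-.105+.0,-.105),.098)):
        print(n,M@np.array(p)+t)
    for c in [(482,317)]:
        print('grip local',M.T@(onz('top',*f(*c),.098)[:2]-t))
    print('handle ends local',[M.T@(onz('top',*f(*c),.108)[:2]-t) for c in[(130,408),(318,436)]])
    print('scene handle ends local',[M.T@(onz('scene',*g(*c),.108)[:2]-t) for c in[(252,130),(362,62)]])
    print('ticks local',[M.T@(onz('top',*f(*c),.07)[:2]-t) for c in[(452,227),(518,232),(447,258),(516,261),(450,292),(514,296),(445,322),(513,327),(444,357),(510,363)]])
    print('scene grip top',M.T@(onz('scene',*g(249,255),.098)[:2]-t))
```

```text
[[ 0.70946965  0.1932953 ]
 [ 0.68435442 -0.09289465]
 [ 0.43723117 -0.07325806]
 [ 0.46174267  0.21452332]]
0.28728985642087806
0.24790218593672775
0.28882336195577557
0.24863485170869098
scene [[ 0.6909386  -0.09161992]
 [ 0.44798906 -0.07596074]
 [ 0.71613728  0.19163173]]
[0.57319948 0.06041648] -4.847473719003796 
 [[-0.00053573 -0.00103961]
 [-0.00114495  0.00173317]
 [ 0.0008376   0.00024389]
 [ 0.00084308 -0.00093745]]
handle [0.48732405 0.11286083]
mark75 [ 0.45970218 -0.03533509]
grip local [-0.02084668 -0.10537037]
handle ends local [array([-0.08872163,  0.09646222]), array([-0.097865  , -0.01434029])]
scene handle ends local [array([-0.08951407, -0.00259197]), array([-0.08484823,  0.10229146])]
ticks local [array([ 0.03632381, -0.08407407]), array([ 0.03579867, -0.12405851]), array([ 0.01722043, -0.08225468]), array([ 0.01804196, -0.12388711]), array([-0.00331159, -0.08536391]), array([-0.0032772 , -0.12392991]), array([-0.0216407 , -0.08351208]), array([-0.02204395, -0.12442991]), array([-0.04274388, -0.08425133]), array([-0.04380757, -0.12391024])]
scene grip top [-0.01
[... 1116 characters left out ...]
62766e-03]]
handle [0.49021598 0.11197919]
mark75 [ 0.46342736 -0.03636962]
grip local [-0.02464528 -0.1051059 ]
handle ends local [array([-0.09138493,  0.09710494]), array([-0.10115083, -0.01364444])]
scene handle ends local [array([-0.09273401, -0.00194323]), array([-0.08747884,  0.10291232])]
ticks local [array([ 0.03264398, -0.08413121]), array([ 0.03189415, -0.12411206]), array([ 0.01355112, -0.08220449]), array([ 0.01413868, -0.12384089]), array([-0.00699804, -0.0851983 ]), array([-0.00718038, -0.12376388]), array([-0.02531646, -0.08324349]), array([-0.02594964, -0.12415841]), array([-0.04642345, -0.08386414]), array([-0.04770999, -0.12351644])]
scene grip top [-0.02076491 -0.10249197]
```

```bash
python3 -m pendant '[[0,0,-0.1,0,0,0.047,0.3],[0,0,-0.1,0,0,0.047,0.3],[0,0,0,0,0,0.047,0.3],[0,0,0,0,0,0.047,0.3],[0,0,0,0,0,0.047,0.3],[0,0,0,0,0,0.047,0.3],[0,0,0,0,0,0.047,0.3],[0,0,0,0,0,0.047,0.3],[0,0,0,0,0,0.035,0.3],[0,0,0,0,0,0,0.3]]' 40
cat >> h.py <<'E'
def to(p):
    "remaining shift to world point p in tool axes, units"
    o=bot.get_obs(); M=R.from_euler('xyz',o['tcp_rot'],degrees=True).as_matrix()
    d=np.array(p)-o['ee_pos']; return M.T@d/.25
E
python3 -c "
from h import *
print(to([.544,-.043,.2]), bot.get_obs())"
```

```text
time: 1.1
ee_pos: [0.1937, 0.5135, 0.2783]
tcp_rot: [179.5, 0.1, -6.3]
wrist_force: [-0.5, -0.0, 0.7]
opening: 0.0596
[1.63754114 2.05577445 0.32844109] {'time': 1.1, 'q': array([6.93286038e+01, 6.76060143e+00, 1.73054200e+01, 1.01091930e+02,
       9.25559132e-04, 1.65625100e+02]), 'qd': array([-0.06002016,  0.12670945, -0.18762727, -0.04572657, -0.01034358,
       -4.1147648 ]), 'joint_efforts': array([-2.71778801e-03, -5.30656564e+01,  4.55448997e+01,  1.09082507e-01,
        2.44033354e-04,  1.55835047e+00]), 'ee_pos': array([0.19372194, 0.51345834, 0.27833162]), 'tcp_rot': array([ 1.79470246e+02,  1.36723558e-01, -6.29713228e+00]), 'wrist_force': array([-0.4632707 , -0.03930813,  0.69606675]), 'torque': array([ 0.00061516, -0.07621147,  0.03697452]), 'opening': 0.05959272607230551}
```

```bash
python3 -m pendant '[[0.11,0.15,0,0,0,0,0.3],[0.11,0.15,0,0,0,0,0.3],[0.11,0.15,0,0,0,0,0.3],[0.11,0.15,0,0,0,0,0.3],[0.11,0.15,0,0,0,0,0.3],[0.11,0.15,0,0,0,0,0.3],[0.11,0.15,0,0,0,0,0.3],[0.11,0.15,0,0,0,0,0.3],[0.11,0.15,0,0,0,0,0.3],[0.11,0.15,0,0,0,0,0.3],[0.11,0.15,0,0,0,0,0.3],[0.11,0.15,0,0,0,0,0.3]]'
python3 -c "
from h import *
print(to([.544,-.043,.2]), bot.get_obs()['q'])"
```

```text
time: 2.3
ee_pos: [0.4895, 0.0219, 0.2787]
tcp_rot: [179.3, 0.2, -3.1]
wrist_force: [1.2, 1.2, -0.1]
opening: 0.0599
[0.23256642 0.24373069 0.31695616] [  2.97068029  -1.63884897   8.63051324 100.53940599  -0.69503016
  96.05040189]
```

```bash
python3 -m pendant '[[0.1,0.12,0.1,0,0,0.008,0.3],[0.1,0.12,0.1,0,0,0,0.3],[0.02,0.0,0.06,0,0,0,0.3],[0,0,0,0,0,0,0.3],[0,0,0,0,0,0,0.3]]'
python3 -c "
from h import *
print(to([.544,-.043,.2]), bot.get_obs()['q'])
for n in('scene','top'): cv2.imwrite(f'pics/{n}1.png',bot.camera(n)[:,:,::-1])
for n,(x,y,w,h) in dict(scene=(180,100,130,150),top=(190,150,130,110)).items():
  t=cv2.imread(f'pics/{n}1.png')[y:y+h,x:x+w]; 
  cv2.imwrite(f'pics/{n}1z.png',cv2.resize(t,None,fx=4,fy=4,interpolation=cv2.INTER_CUBIC))
  print(n,proj(n,bot.get_obs()['ee_pos'])-[x,y])
"
```

```text
time: 2.8
ee_pos: [0.5435, -0.0513, 0.2107]
tcp_rot: [179.3, 0.3, -4.0]
wrist_force: [-0.5, 0.1, 0.7]
opening: 0.06
[ 1.50357344e-05 -3.38620733e-02  4.21762432e-02] [-5.00397849  4.28629646  7.04177167 93.02207075 -0.74629066 89.03501534]
scene [36.3973042  62.03755677]
top [82.76630958 57.90591768]
```

View pics/scene1z.png

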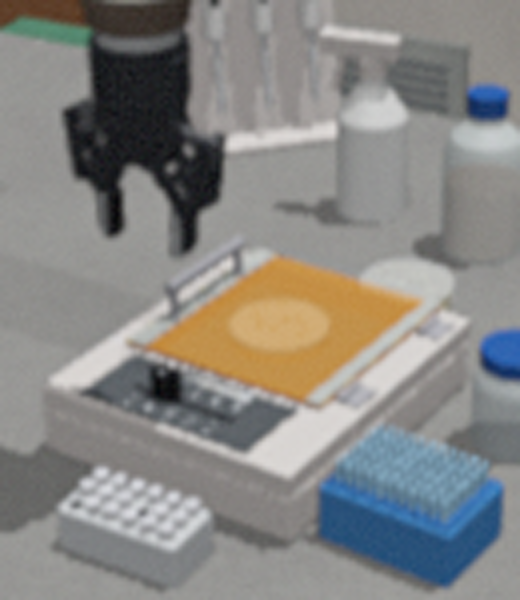

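View pics/top1z.png

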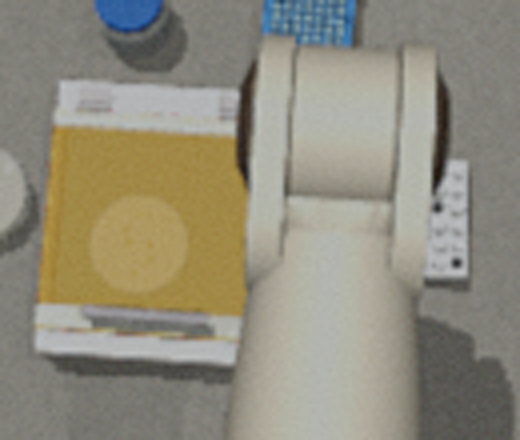

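The scene view shows fingertips at zoom px (112,232) and (183,252). Their mean is within about 1 px of the projected TCP, so the calibration holds, and the top view is the better one for x. The arm hides the dimmer from the top camera. I'll descend on the cap.

```bash
python3 -m pendant '[[0,-0.034,0.1,0,0,0.003,0.3],[0,0,0.1,0,0,0,0.3],[0,0,0.1,0,0,0,0.3],[0,0,0,0,0,0,0.3],[0,0,0,0,0,0,0.3]]'
python3 -c "
from h import *
print(to([.5445,-.043,.078]))
for n in('scene',):
  cv2.imwrite(f'pics/{n}2.png',bot.camera(n)[:,:,::-1])
  x,y,w,h=(180,120,130,120)
  t=cv2.imread(f'pics/{n}2.png')[y:y+h,x:x+w]; 
  cv2.imwrite(f'pics/{n}2z.png',cv2.resize(t,None,fx=5,fy=5,interpolation=cv2.INTER_CUBIC))
"
```

```text
time: 3.4
ee_pos: [0.5453, -0.0392, 0.1423]
tcp_rot: [179.3, -0.4, -4.1]
wrist_force: [-0.1, 1.2, 1.1]
opening: 0.06
[-0.00398454  0.01194187  0.25745307]
```

View pics/scene2z.png

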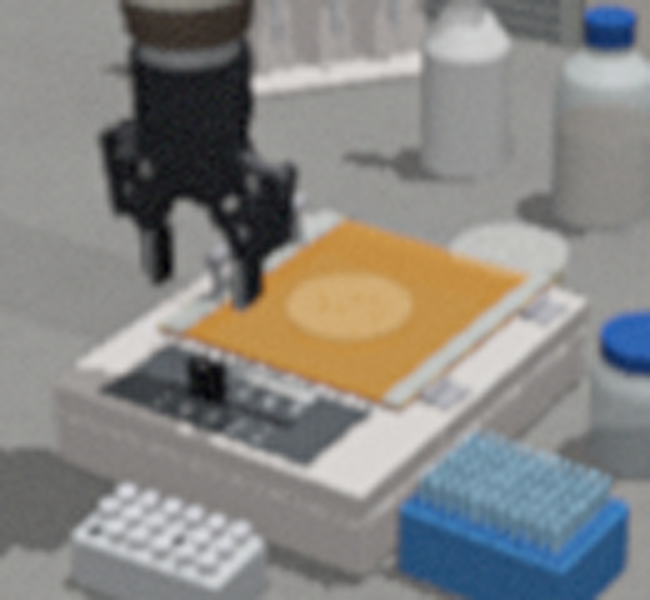

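The finger pair's midpoint is at zoom px (201,288), directly above the cap at (208,360). Continuing down.

```bash
python3 -m pendant '[[-0.004,0.012,0.08,0,0,0.003,0.3],[0,0,0.08,0,0,0,0.3],[0,0,0.06,0,0,0,0.3],[0,0,0.02,0,0,0,0.3],[0,0,0,0,0,0,0.3],[0,0,0,0,0,0,0.3]]'
python3 -c "
from h import *
print(to([.5445,-.043,.078]))
for n in('scene',):
  cv2.imwrite(f'pics/{n}3.png',bot.camera(n)[:,:,::-1])
  x,y,w,h=(180,120,130,120)
  t=cv2.imread(f'pics/{n}3.png')[y:y+h,x:x+w]; 
  cv2.imwrite(f'pics/{n}3z.png',cv2.resize(t,None,fx=5,fy=5,interpolation=cv2.INTER_CUBIC))
"
```

```text
time: 4.05
ee_pos: [0.5487, -0.0425, 0.09]
tcp_rot: [179.3, -1.2, -4.5]
wrist_force: [-0.4, -0.8, 0.8]
opening: 0.0599
[-0.01749183  0.0027533   0.0475518 ]
```

View pics/scene3z.png

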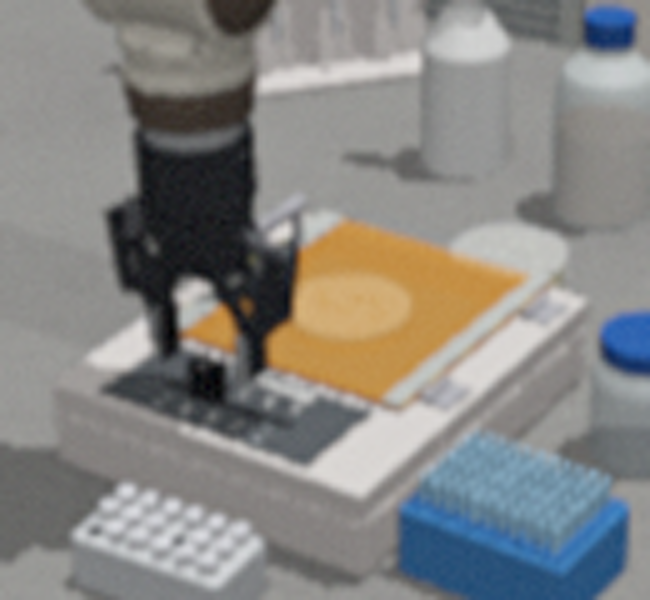

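```bash
python3 -m pendant '[[-0.015,0.003,0.05,0,-0.006,0,0.3],[0,0,0,0,0,0,0.6],[0,0,0,0,0,0,1],[0,0,0,0,0,0,1],[0,0,0,0,0,0,1],[0,0,0,0,0,0,1]]' 25
python3 -c "
from h import *
print(to([.5815,-.0455,.078]))
for n in('scene',):
  cv2.imwrite(f'pics/{n}4.png',bot.camera(n)[:,:,::-1])
  x,y,w,h=(180,120,130,120)
  t=cv2.imread(f'pics/{n}4.png')[y:y+h,x:x+w]; 
  cv2.imwrite(f'pics/{n}4z.png',cv2.resize(t,None,fx=5,fy=5,interpolation=cv2.INTER_CUBIC))
"
```

```text
time: 4.7
ee_pos: [0.5455, -0.0433, 0.0777]
tcp_rot: [179.3, -0.1, -4.5]
wrist_force: [-0.2, -0.5, -0.7]
opening: 0.0231
[ 0.14437142 -0.00243712 -0.00111083]
```

View pics/scene4z.png

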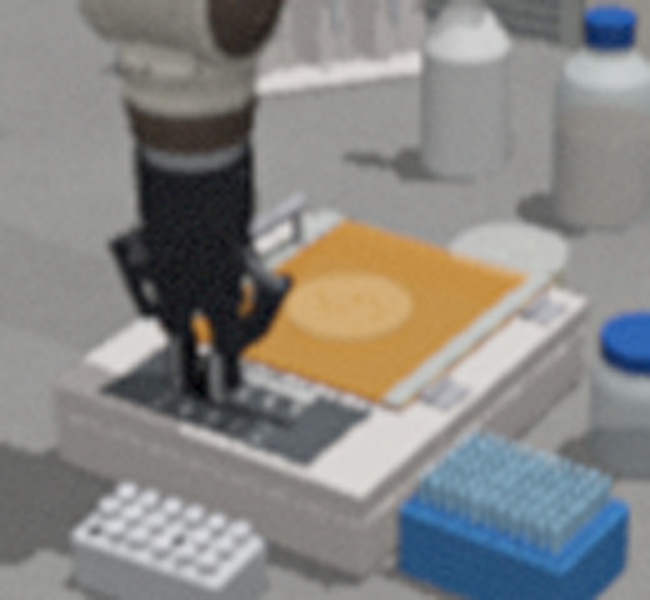

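The fingers have closed on the cap with a 23 mm opening. Now I'll slide it 36 mm along tool x.

```bash
python3 -m pendant '[[0.04,0,0,0,0,0,1],[0.04,0,0,0,0,0,1],[0.04,0,0,0,0,0,1],[0.025,0,0,0,0,0,1],[0,0,0,0,0,0,1],[0,0,0,0,0,0,1]]'
python3 -c "
from h import *
print(to([.5815,-.0455,.078]))"
```

```text
time: 5.35
ee_pos: [0.5852, -0.0467, 0.0777]
tcp_rot: [179.3, -0.0, -4.5]
wrist_force: [-2.1, 0.2, 1.2]
opening: 0.0237
[-0.01495714 -0.00343229 -0.00130555]
```

```bash
python3 -m pendant '[[-0.016,0,0,0,0,0,1],[0,0,0,0,0,0,1],[0,0,0,0,0,0,0.3],[0,0,0,0,0,0,0.3],[0,0,0,0,0,0,0.3]]'
python3 -m pendant '[[0,0,-0.1,0,0,0,0.3],[0,0,-0.1,0,0,0,0.3],[0,0,-0.1,0,0,0,0.3],[0,-0.1,-0.1,0,0,0,0.3],[-0.1,-0.15,0,0,0,0,0.3],[-0.1,-0.15,0,0,0,0,0.3],[-0.1,-0.15,0,0,0,0,0.3],[-0.05,-0.05,0,0,0,0,0.3]]'
python3 -c "
from h import *
print(bot.get_obs()['ee_pos'])
for n in('scene','top'): cv2.imwrite(f'pics/{n}5.png',bot.camera(n)[:,:,::-1])
for n,(x,y,w,h) in dict(scene=(180,150,130,100),top=(190,160,130,95)).items():
  t=cv2.imread(f'pics/{n}5.png')[y:y+h,x:x+w]; 
  cv2.imwrite(f'pics/{n}5z.png',cv2.resize(t,None,fx=6,fy=6,interpolation=cv2.INTER_CUBIC))
"
```

```text
time: 5.85
ee_pos: [0.5807, -0.0461, 0.078]
tcp_rot: [179.3, -0.1, -4.5]
wrist_force: [-0.5, -0.5, -0.1]
opening: 0.0596
time: 6.65
ee_pos: [0.5041, 0.1149, 0.1797]
tcp_rot: [179.4, -0.2, -4.8]
wrist_force: [1.2, -0.8, 0.7]
opening: 0.0594
[0.50406225 0.11485019 0.17973143]
```

View pics/scene5z.png

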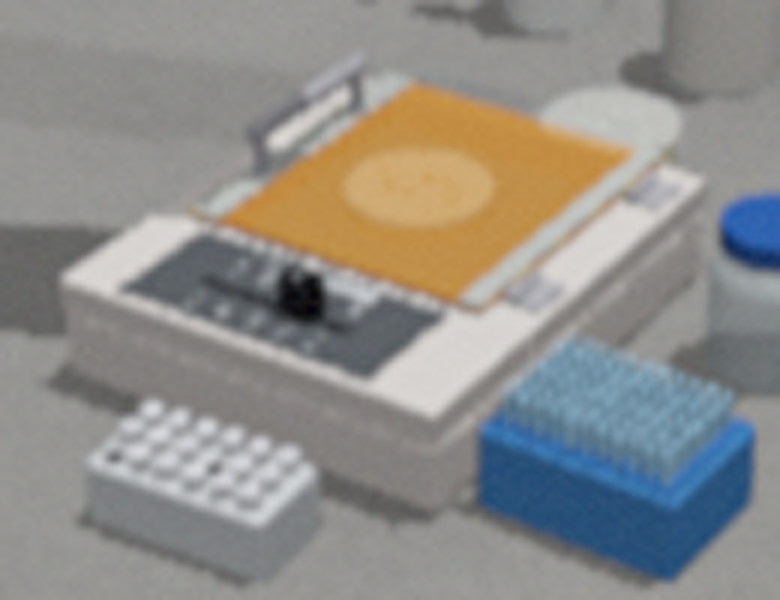

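View pics/top5z.png

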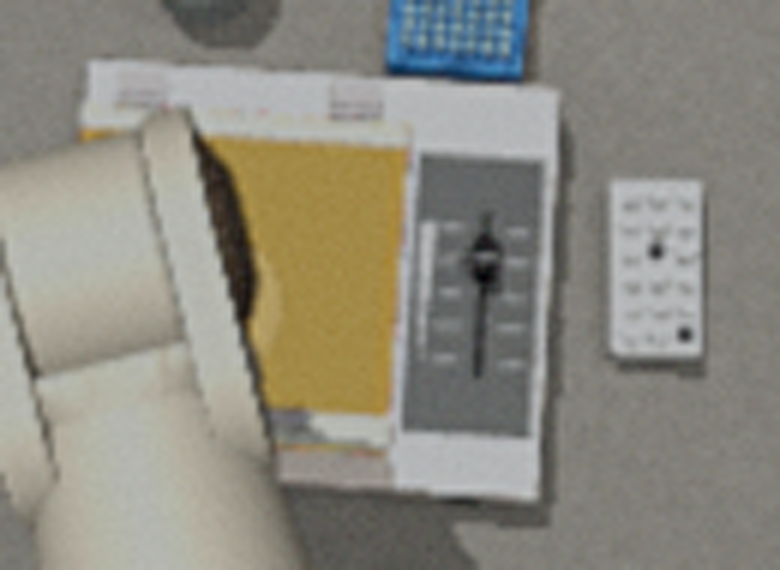

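```bash
python3 -c "
from h import *
f=lambda u,v:(190+(u+.5)/6-.5,160+(v+.5)/6-.5)
t=np.array([.5732,.0604]);a=np.radians(-4.7);M=np.array([[np.cos(a),-np.sin(a)],[np.sin(a),np.cos(a)]])
print(M.T@(onz('top',*f(486,257.5),.098)[:2]-t))
g=cv2.imread('pics/top5.png',0).astype(float)
# vertical profiles: tick columns and cap line
for u in(264,265,275,276): print(u,[(v,int(g[v,u])) for v in range(193,224)])
print([(v,int(g[v,270]),int(g[v,271])) for v in range(193,224)])
"
```

```text
[ 0.01445996 -0.10559911]
264 [(193, 98), (194, 102), (195, 99), (196, 99), (197, 135), (198, 121), (199, 98), (200, 97), (201, 97), (202, 116), (203, 125), (204, 108), (205, 98), (206, 97), (207, 99), (208, 140), (209, 122), (210, 100), (211, 99), (212, 102), (213, 120), (214, 125), (215, 109), (216, 103), (217, 94), (218, 102), (219, 139), (220, 120), (221, 103), (222, 98), (223, 100)]
265 [(193, 100), (194, 101), (195, 100), (196, 104), (197, 140), (198, 123), (199, 103), (200, 96), (201, 99), (202, 122), (203, 123), (204, 110), (205, 104), (206, 98), (207, 101), (208, 139), (209, 122), (210, 99), (211, 100), (212, 99), (213, 119), (214, 122), (215, 113), (216, 101), (217, 104), (218, 101), (219, 130), (220, 116), (221, 99), (222, 94), (223, 105)]
275 [(193, 101), (194, 98), (195, 98), (196, 99), (197, 99), (198, 133), (199, 121), (200, 98), (201, 98), (202, 105), (203, 141), (204, 121), (205, 103), (206, 99), (207, 100), (208, 105), (209, 133), (210, 119), (211, 104), (212, 96), (213, 102), (214, 137), (215, 118), (216, 101), (217, 100), (218, 97), (219, 102), (220, 140), (221, 1
[... 176 characters left out ...]
205, 102), (206, 101), (207, 99), (208, 100), (209, 122), (210, 113), (211, 101), (212, 99), (213, 102), (214, 132), (215, 117), (216, 101), (217, 101), (218, 98), (219, 101), (220, 130), (221, 114), (222, 95), (223, 100)]
[(193, 95, 99), (194, 99, 98), (195, 84, 80), (196, 75, 66), (197, 73, 71), (198, 72, 66), (199, 36, 47), (200, 30, 30), (201, 34, 39), (202, 106, 108), (203, 84, 79), (204, 47, 29), (205, 19, 18), (206, 3, 16), (207, 37, 40), (208, 32, 53), (209, 48, 81), (210, 58, 89), (211, 59, 87), (212, 64, 100), (213, 66, 109), (214, 64, 97), (215, 62, 102), (216, 71, 101), (217, 76, 106), (218, 70, 103), (219, 71, 101), (220, 72, 104), (221, 80, 101), (222, 85, 103), (223, 101, 98)]
```

```bash
python3 -c "
from h import *
t=np.array([.5732,.0604]);a=np.radians(-4.7);M=np.array([[np.cos(a),-np.sin(a)],[np.sin(a),np.cos(a)]])
print('line',M.T@(onz('top',270.5,202.42,.098)[:2]-t),'mark4',M.T@(onz('top',270.5,203.27,.0705)[:2]-t))
print('before mark1',M.T@(onz('top',270.5,219.77,.0705)[:2]-t))
print(M@np.array([-.09,.045])+t)
"
```

```text
line [ 0.01472894 -0.10528683] mark4 [ 0.01584148 -0.10560299]
before mark1 [-0.04396048 -0.10907548]
[0.48718987 0.11262315]
```

The cap's white line is at top px (270.5,202.4) and tick 4 at (270.5,203.3). After parallax correction the line is about 1 mm short of the mark, so dimmer ≈ 0.059. Comparing with the TCP at release shows a top-view x bias of about −1.4 mm. That puts the handle at about (0.4886, 0.1126).

```bash
python3 -c "
from h import *
print(to([.4886,.1126,.094]))"
python3 -m pendant '[[-0.03,0.003,0.08,0,0,0,0.3],[-0.03,0,0.08,0,0,0,0.3],[0,0,0.06,0,0,0,0.3],[0,0,0,0,0,0,0.3],[0,0,0,0,0,0,0.3]]'
python3 -c "
from h import *
print(to([.4886,.1126,.094]))
for n,(x,y,w,h) in dict(scene=(180,120,130,100),).items():
  t=bot.camera(n)[y:y+h,x:x+w,::-1]; 
  cv2.imwrite(f'pics/{n}6z.png',cv2.resize(t,None,fx=6,fy=6,interpolation=cv2.INTER_CUBIC))
"
```

```text
[-0.06332907  0.00757579  0.3438603 ]
time: 7.25
ee_pos: [0.4913, 0.1122, 0.1246]
tcp_rot: [179.4, -0.4, -4.8]
wrist_force: [0.5, -0.3, -0.0]
opening: 0.0595
[-0.01153309 -0.00215665  0.12237322]
```

View pics/scene6z.png

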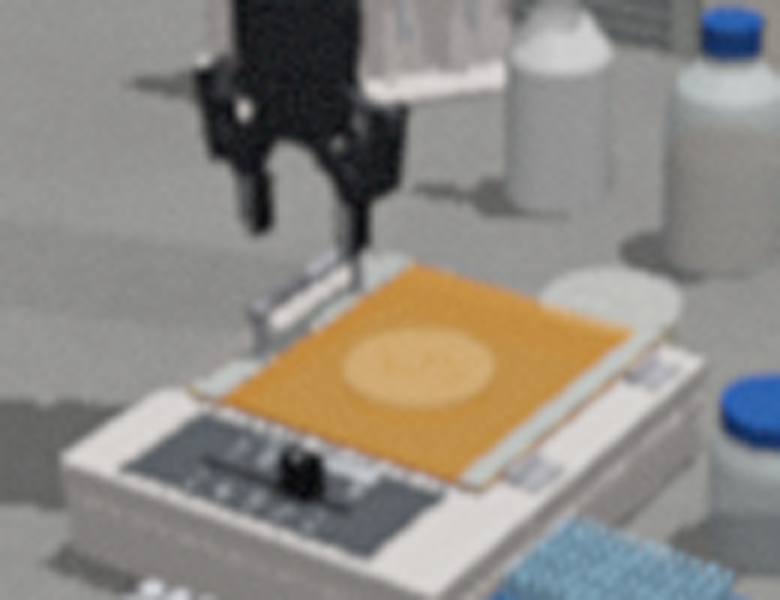

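Fingertips at (258,232) and (352,250) straddle the bar, whose centre is at about (308,285). Lowering and closing.

```bash
python3 -m pendant '[[-0.011,-0.002,0.06,0,-0.002,0,0.3],[0,0,0.055,0,0,0,0.3],[0,0,0,0,0,0,0.3],[0,0,0,0,0,0,0.6],[0,0,0,0,0,0,0.8]]' 40
python3 -c "
from h import *
print(to([.4886,.1126,.094]))"
```

```text
time: 7.8
ee_pos: [0.4896, 0.1122, 0.0945]
tcp_rot: [179.4, -0.1, -4.8]
wrist_force: [-0.2, -1.7, 0.2]
opening: 0.0315
[-0.00408299 -0.00124062  0.00201053]
```

```bash
python3 -m pendant '[[0,0,0,0,0,0,1],[0,0,0,0,0,0,1],[0,0,0,0,0,0,1],[0,0,0,0,0,0,1]]' 40
python3 -c "
from h import *
for n,(x,y,w,h) in dict(scene=(180,120,130,100),).items():
  t=bot.camera(n)[y:y+h,x:x+w,::-1]; 
  cv2.imwrite(f'pics/{n}7z.png',cv2.resize(t,None,fx=6,fy=6,interpolation=cv2.INTER_CUBIC))
"
```

```text
time: 8.2
ee_pos: [0.4903, 0.1123, 0.0952]
tcp_rot: [179.4, -0.2, -4.8]
wrist_force: [0.6, -0.5, -2.8]
opening: 0.0105
```

View pics/scene7z.png

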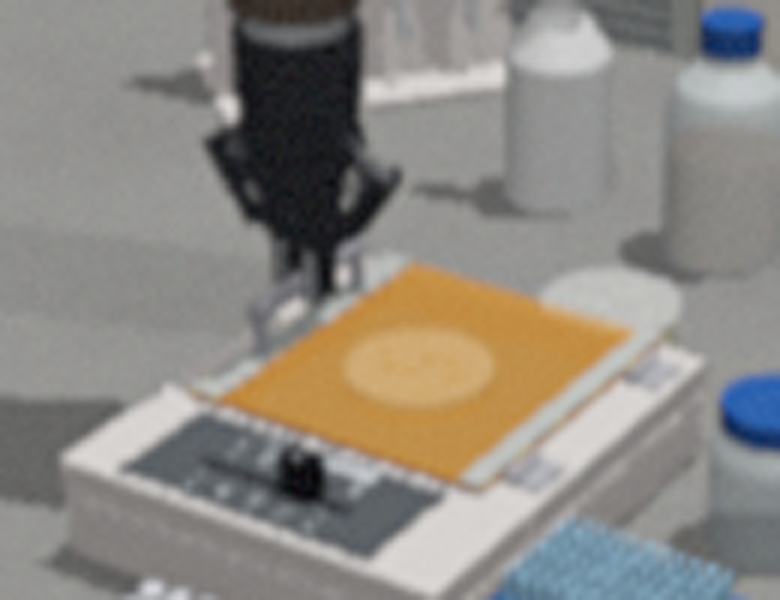

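```bash
cat > arc.py <<'E'
from h import *
import sys
yaw=np.radians(-4.8); u=np.array([np.cos(yaw),np.sin(yaw),0]); Z=np.array([0,0,1.])
H0=np.array([.4903,.1123,.108]); hinge=H0+.19*u-.035*Z
k=.7; d=.0128
def bar(p): return hinge+u*(-.19*np.cos(p)+.035*np.sin(p))+Z*(.19*np.sin(p)+.035*np.cos(p))
R0=R.from_euler('xyz',[179.4,-.2,-4.8],degrees=True)
ax=np.cross(Z,u)
def pose(p):
    Rt=R.from_rotvec(ax*k*p)*R0; return Rt, bar(p)+d*Rt.as_matrix()[:,2]
def est():
    o=bot.get_obs(); Ro=R.from_euler('xyz',o['tcp_rot'],degrees=True); M=Ro.as_matrix(); b=o['ee_pos']-d*M[:,2]
    r=b-hinge; x,z=r@u,r[2]; phi=np.arctan2(z,-x)-np.arctan2(.035,.19)
    return o,Ro,phi,np.hypot(x,z)-np.hypot(.19,.035),b
if __name__=='__main__':
    o,Ro,phi,er,b=est(); print('phi',np.degrees(phi),'rad err mm',er*1e3,'lat',(b-hinge)@ax*1e3,'q',o['q'].round(1),'F',o['wrist_force'].round(1),'open',o['opening'])
    n=int(sys.argv[1]);st=np.radians(float(sys.argv[2]))
    P=o['ee_pos'];Q=Ro
    for i in range(1,n+1):
        Rt,T=pose(phi+i*st); s=Q.inv().apply(T-P)/.25; w=(Q.inv()*Rt).as_rotvec()/np.pi
        print(s.round(4),w.round(4)); P,Q=T,Rt
E
python3 arc.py 24 2
```

```text
phi -0.0075675622671272464 rad err mm 0.0016250794982741734 lat 0.0986752204978651 q [ 13.2  -1.9 -12.   79.9  -0.6 108.1] F [ 0.8 -0.1 -3.5] open 0.010308674492266533
[ 0.0042  0.0007 -0.0264] [-0.     -0.0075 -0.0003]
[ 0.0045  0.0003 -0.0264] [ 0.     -0.0078 -0.0001]
[ 0.0047  0.0003 -0.0263] [-0.     -0.0078 -0.0001]
[ 0.005   0.0003 -0.0262] [-0.     -0.0078 -0.0001]
[ 0.0053  0.0003 -0.0262] [ 0.     -0.0078 -0.0001]
[ 0.0056  0.0003 -0.0261] [ 0.     -0.0078 -0.0001]
[ 0.0058  0.0003 -0.026 ] [-0.     -0.0078 -0.0001]
[ 0.0061  0.0003 -0.026 ] [ 0.     -0.0078 -0.0001]
[ 0.0064  0.0003 -0.0259] [ 0.     -0.0078 -0.0001]
[ 0.0067  0.0003 -0.0258] [-0.     -0.0078 -0.0001]
[ 0.0069  0.0003 -0.0257] [-0.     -0.0078 -0.0001]
[ 0.0072  0.0003 -0.0256] [ 0.     -0.0078 -0.0001]
[ 0.0075  0.0003 -0.0255] [-0.     -0.0078 -0.0001]
[ 0.0077  0.0003 -0.0255] [ 0.     -0.0078 -0.0001]
[ 0.008   0.0003 -0.0254] [-0.     -0.0078 -0.0001]
[ 0.0083  0.0003 -0.0253] [ 0.     -0.0078 -0.0001]
[ 0.0085  0.0003 -0.0252] [-0.     -0.0078 -0.0001]
[ 0.0088  0.0003 -0.0251] [-0.     -0.0078 -0.0001]
[ 0.009   0.0003 -0.0249] [ 0.     -0.0078 -0.0001]
[ 0.0093  0.0003 -0.0248] [-0.     -0.0078 -0.0001]
[ 0.0096  0.0003 -0.0247] [-0.     -0.0078 -0.0001]
[ 0.0098  0.0003 -0.0246] [-0.     -0.0078 -0.0001]
[ 0.0101  0.0003 -0.0245] [ 0.     -0.0078 -0.0001]
[ 0.0103  0.0003 -0.0244] [ 0.     -0.0078 -0.0001]
```

```bash
python3 -m pendant '[[0.004,0,-0.026,0,-0.0078,0,1],[0.0045,0,-0.026,0,-0.0078,0,1],[0.005,0,-0.026,0,-0.0078,0,1],[0.005,0,-0.026,0,-0.0078,0,1],[0.005,0,-0.026,0,-0.0078,0,1]]' 50
python3 arc.py 8 2
```

```text
time: 8.75
ee_pos: [0.4973, 0.1116, 0.1271]
tcp_rot: [179.3, 7.1, -4.9]
wrist_force: [2.4, -0.8, -4.1]
opening: 0.01
phi 9.792834564741916 rad err mm 0.07959820821556995 lat 0.07015991270181918 q [ 11.9   5.8  -0.9  90.3   1.4 106.7] F [ 2.4 -0.8 -4.1] open 0.010038028359255066
[ 0.0061  0.0005 -0.0261] [ 0.0003 -0.0052 -0.0007]
[ 0.0058  0.0003 -0.026 ] [ 0.     -0.0078 -0.0001]
[ 0.0061  0.0003 -0.026 ] [-0.     -0.0078 -0.0001]
[ 0.0064  0.0003 -0.0259] [-0.     -0.0078 -0.0001]
[ 0.0066  0.0003 -0.0258] [ 0.     -0.0078 -0.0001]
[ 0.0069  0.0003 -0.0257] [ 0.     -0.0078 -0.0001]
[ 0.0072  0.0003 -0.0256] [ 0.     -0.0078 -0.0001]
[ 0.0074  0.0003 -0.0256] [ 0.     -0.0078 -0.0001]
```

Tracking is excellent, with forces of a few newtons. Continuing.

```bash
python3 -m pendant '[[0.006,0,-0.026,0,-0.0065,0,1],[0.006,0,-0.026,0,-0.0075,0,1],[0.006,0,-0.026,0,-0.0078,0,1],[0.0064,0,-0.026,0,-0.0078,0,1],[0.0067,0,-0.026,0,-0.0078,0,1],[0.007,0,-0.0257,0,-0.0078,0,1],[0.0072,0,-0.0256,0,-0.0078,0,1],[0.0074,0,-0.0256,0,-0.0078,0,1]]'
python3 arc.py 9 2
```

```text
time: 9.55
ee_pos: [0.5184, 0.1098, 0.173]
tcp_rot: [179.1, 19.2, -5.1]
wrist_force: [-1.3, -1.3, -2.4]
opening: 0.0096
phi 24.984295169076013 rad err mm 0.17059060785726277 lat -0.0008983509360935036 q [  9.8  20.7  19.5 107.7   4.  104.1] F [-1.3 -1.3 -2.4] open 0.009566078260029146
[ 0.0091  0.0001 -0.0256] [ 0.0009  0.0029 -0.0015]
[ 0.0079  0.0003 -0.0254] [ 0.     -0.0078 -0.0001]
[ 0.0081  0.0003 -0.0253] [ 0.     -0.0078 -0.0001]
[ 0.0084  0.0003 -0.0252] [-0.     -0.0078 -0.0001]
[ 0.0086  0.0003 -0.0251] [ 0.     -0.0078 -0.0001]
[ 0.0089  0.0003 -0.025 ] [-0.     -0.0078 -0.0001]
[ 0.0092  0.0003 -0.0249] [-0.     -0.0078 -0.0001]
[ 0.0094  0.0003 -0.0248] [ 0.     -0.0078 -0.0001]
[ 0.0097  0.0003 -0.0247] [-0.     -0.0078 -0.0001]
```

```bash
python3 -c "
from h import *
for n,(x,y,w,h) in dict(scene=(180,110,130,100),).items():
  t=bot.camera(n)[y:y+h,x:x+w,::-1]; 
  cv2.imwrite(f'pics/{n}8z.png',cv2.resize(t,None,fx=6,fy=6,interpolation=cv2.INTER_CUBIC))
"
```

```text
(no output)
```

View pics/scene8z.png

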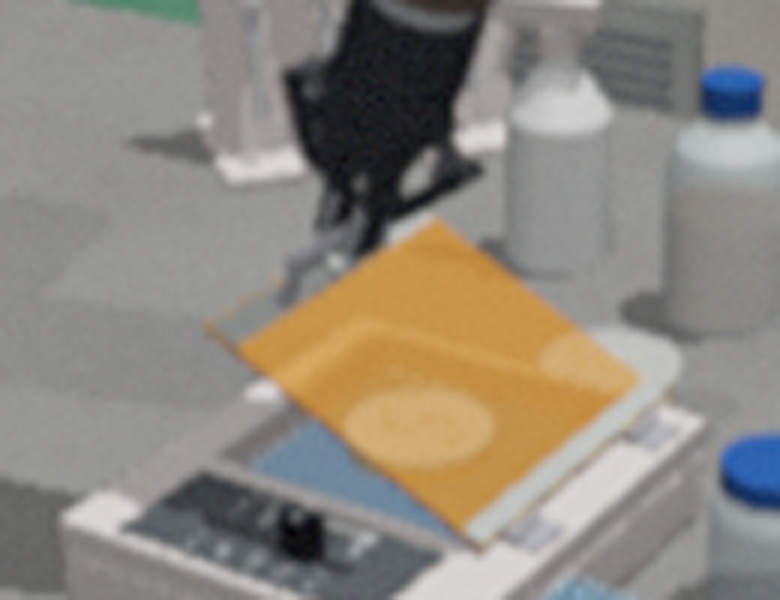

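The cover is rising with the bar in the grip, and dimmer and dish look undisturbed. Continuing.

```bash
python3 -m pendant '[[0.008,0,-0.0256,0,-0.003,0,1],[0.008,0,-0.0254,0,-0.006,0,1],[0.0082,0,-0.0253,0,-0.007,0,1],[0.0084,0,-0.0252,0,-0.007,0,1],[0.0086,0,-0.0251,0,-0.007,0,1],[0.0088,0,-0.025,0,-0.007,0,1]]'
python3 arc.py 6 1.5
```

```text
time: 10.2
ee_pos: [0.542, 0.1077, 0.2027]
tcp_rot: [179.0, 26.6, -5.2]
wrist_force: [-1.5, -1.2, -2.0]
opening: 0.0101
phi 36.39732192463773 rad err mm 0.3196612618933947 lat -0.07863407020059222 q [  8.6  32.5  36.6 120.2   5.1 102.4] F [-1.5 -1.2 -2. ] open 0.010052440037804335
[ 0.0087 -0.0003 -0.0185] [ 0.0014  0.0015 -0.0021]
[ 0.0069  0.0002 -0.0187] [ 0.     -0.0058 -0.0001]
[ 0.007   0.0002 -0.0186] [-0.     -0.0058 -0.0001]
[ 0.0072  0.0002 -0.0185] [-0.     -0.0058 -0.0001]
[ 0.0073  0.0002 -0.0185] [ 0.     -0.0058 -0.0001]
[ 0.0075  0.0002 -0.0184] [ 0.     -0.0058 -0.0001]
```

```bash
python3 -m pendant '[[0.008,0,-0.0185,0,-0.001,0,1],[0.0082,0,-0.0185,0,-0.001,0,1],[0.0085,0,-0.0182,0,-0.001,0,1],[0.0088,0,-0.018,0,-0.001,0,1],[0.009,0,-0.018,0,-0.001,0,1],[0.005,0,-0.01,0,0,0,1],[0,0,0,0,0,0,1],[0,0,0,0,0,0,1]]'
python3 arc.py 2 0.5
```

```text
time: 11.0
ee_pos: [0.5615, 0.106, 0.2196]
tcp_rot: [178.8, 28.1, -5.3]
wrist_force: [-3.3, -1.4, -1.6]
opening: 0.0099
phi 44.09742435677219 rad err mm 0.6213570095058019 lat -0.12189221817996815 q [  8.1  38.5  46.8 125.9   5.1 101.9] F [-3.3 -1.4 -1.6] open 0.00985869858710493
[ 0.0027 -0.0008 -0.005 ] [ 0.0021 -0.0161 -0.0026]
[ 0.0025  0.0001 -0.0061] [ 0.     -0.0019 -0.    ]
```

```bash
python3 -m pendant '[[0.003,0,-0.005,0,0,0,1],[0,0,0,0,0,0,1],[0,0,0,0,0,0,1],[0,0,0,0,0,0,1],[0,0,0,0,0,0,1],[0,0,0,0,0,0,1]]'
python3 arc.py 1 0.5
python3 -c "
from h import *
from arc import u,Z,ax,hinge
for n,(x,y,w,h) in dict(scene=(180,100,130,110),top=(190,160,130,95)).items():
  im=bot.camera(n)[:,:,::-1]
  t=cv2.resize(im[y:y+h,x:x+w],None,fx=6,fy=6,interpolation=cv2.INTER_CUBIC)
  cv2.imwrite(f'pics/{n}9.png',im)
  cv2.imwrite(f'pics/{n}9z.png',t)
  for a in(39,45,51):
    p=np.radians(a)
    for s in(-.1,.1):
      print(n,a,s,((proj(n,hinge+ax*s+u*-.201*np.cos(p)+Z*.201*np.sin(p))-[x,y]+.5)*6-.5).round(0))
"
```

```text
time: 11.6
ee_pos: [0.5624, 0.1059, 0.2202]
tcp_rot: [178.8, 28.1, -5.3]
wrist_force: [-3.7, -0.6, -2.0]
opening: 0.0095
phi 44.42228604963804 rad err mm 0.650931271697075 lat -0.14205405893025763 q [  8.1  38.7  47.2 126.1   5.1 101.9] F [-3.7 -0.6 -2. ] open 0.009450973047029581
[ 0.0026 -0.0009 -0.0049] [ 0.0022 -0.0174 -0.0026]
scene 39 -0.1 [239. 338.]
scene 39 0.1 [442. 210.]
scene 45 -0.1 [258. 318.]
scene 45 0.1 [462. 191.]
scene 51 -0.1 [281. 300.]
scene 51 0.1 [484. 174.]
top 39 -0.1 [390. 346.]
top 39 0.1 [ 29. 323.]
top 45 -0.1 [391. 317.]
top 45 0.1 [ 27. 294.]
top 51 -0.1 [392. 285.]
top 51 0.1 [ 26. 262.]
```

View pics/scene9z.png

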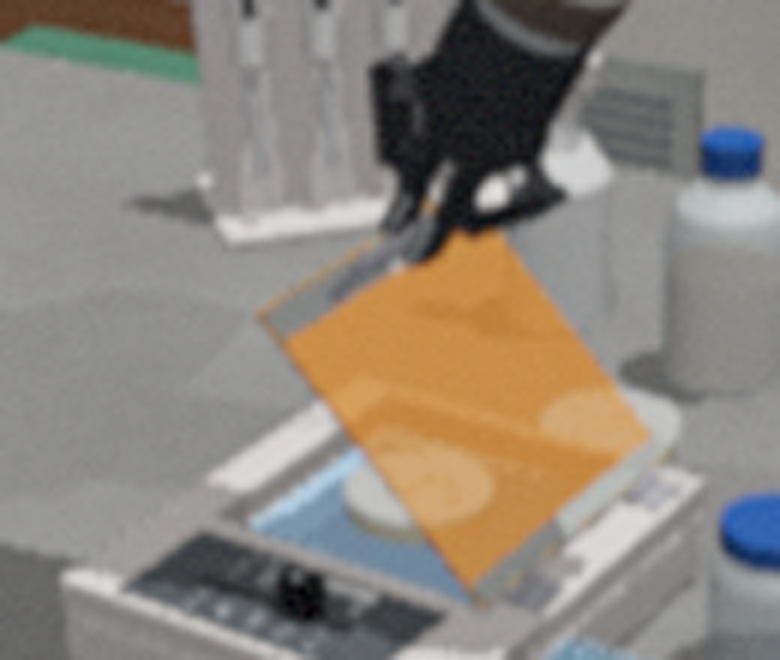

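View pics/top9z.png

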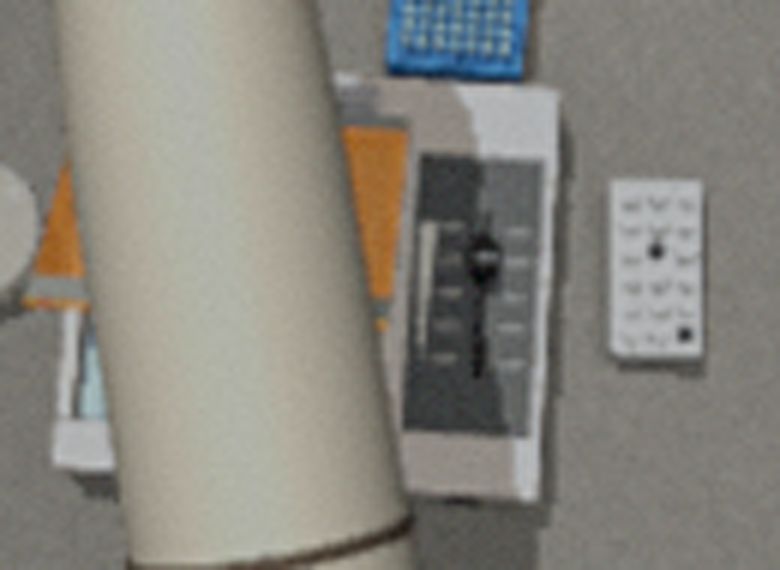

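In the scene view the cover's front-right corner is at zoom px (260,316), against (258,318) predicted for 45°. In the top view the front-left corner at (26,303) implies about 43–44°. The dimmer line is still at tick 4 and the dish is in place. I'll do a final stillness check and then hand in.

```bash
python3 -m pendant '[[0,0,0,0,0,0,1],[0,0,0,0,0,0,1],[0,0,0,0,0,0,1],[0,0,0,0,0,0,1],[0,0,0,0,0,0,1]]'
python3 - <<'E'
from arc import *
o,_,phi,er,b=est();print(np.degrees(phi),er,o['qd'].round(2),o['opening'])
g=cv2.imread('pics/top9.png',0);print([(v,int(g[v,270])) for v in range(199,207)])
bot.job_done()
E
```

```text
time: 12.2
ee_pos: [0.5624, 0.1058, 0.2202]
tcp_rot: [178.8, 28.1, -5.3]
wrist_force: [-2.7, -0.5, -2.3]
opening: 0.0104
44.42741829334159 0.0006429869396528953 [ 0.11  0.02  0.06  0.11 -0.01 -0.04] 0.010426078792370633
[(199, 31), (200, 24), (201, 41), (202, 109), (203, 81), (204, 40), (205, 19), (206, 7)]
the job is handed in; nothing more can be done
```

I slid the dimmer to the three-quarter mark with the cover shut, then raised the cover by its bar handle to about 44–45° and handed the job in at 12.2 s while holding it. No verdict was given.

- **Dimmer:** about 0.059 m by the top camera, 1 mm short of the fourth tick. It had not moved when I looked again after lifting the cover.
- **Cover angle:** 44.4° from the gripper's position on the arc. The scene camera agreed with about 45°, while the top camera suggested 43–44°; all are within the 6° allowed.
- **Hold:** the arm was still in the last 0.5 s, with joint speeds of at most 0.11 deg/s. The bar was firmly gripped at about a 10 mm opening, with wrist forces of a few newtons.
- **Other objects:** the dish and the things around the viewer look unmoved in the last pictures. I did not measure their positions.
- **Disagreement:** at the start the two cameras placed the viewer up to 7 mm apart in x. I trusted the top view and corrected it by 1.4 mm after comparing it with the gripper on the dimmer.

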